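Lock the blending cup into the blender base

ROBOT

A 7-joint arm with a two-finger parallel gripper is mounted at the origin on the work surface. World frame = base frame: x ahead of the robot, y to its left, z up, the work surface at z = 0. Lengths are in m, angles in rad, forces in N, time in s.
With the tool pointing down it reaches from about 0.425 to 0.875 m from the base axis. Payload 4.7 kg.
Tool frame: the origin (TCP) lies midway between the tips of the shut fingers; the grasp point (between the pads) lies 19 mm behind it; x points along the fingers, y is the direction in which the jaws open and shut, and the axes are right-handed (so a half turn about x gives the same grasp; the last joint's range is limited). The gripper opens to 87 mm and grips with 3 to 60 N. Pads are 19 mm wide; open, the fingers measure 117 mm over their backs; the gripper's body (75 mm by 190 mm) begins 51 mm behind the grasp point.
Start: joints at [-1.207, 0.321, -0.07, 1.45, 0.023, 1.371, -0.057], TCP at [0.223, 0.611, 0.185] pointing down, gripper open.
Joint ranges: [-2.86, 2.86], [-0.3, 2.09], [-1.38, 1.24], [0.06, 2.45], [-1.56, 4.7], [0.09, 2.05], [-2.69, 2.69]. Speed limits (rad/s): [2.57, 2.57, 3.14, 3.14, 3.14, 3.14, 3.14].

INTERFACE

Orientations are given as a rotation vector (axis times angle).
In Python, from bench import ctrl gives the robot as it stands. The module is installed in compiled form; this text tells all that it offers.
- The arm moves only by the shell command python3 -m jog 'ROWS' [FORCE]. ROWS is JSON, a list of rows, each an object with "rot": the turn, a rotation vector about the tool's x, y, z in units of 5 degrees (1.0 is 5 degrees), a list of three; "travel": the shift along the tool's x, y, z in units of 0.3 m (1.0 is 0.3 m), a list of three; "jaw": the closure, from -1 (fully open) to 1 (shut), so that 0 is half open. In form: [{"rot": [ax, ay, az], "travel": [tx, ty, tz], "jaw": jaw}, ...]. A call has 1 to 8 rows; each row shifts and turns the commanded pose from where the row before left it, along the tool's axes as they then stand; what a row does not reach is not made up. A row lasts 1/10 s, in which the tool goes at most 50 mm and 8.59 degrees, less where a joint would pass 70% of its speed; a pose out of reach is approached as far as the arm can. A call with a number of a shift or a turn outside -1 to 1 is refused whole. A call with a gripper value outside its range is refused whole. The fingers move at their own pace and stop on an object; FORCE is the grip in N (left out, the last holds). Time passes only in rows, so rows that do not move let the fingers close. It gives the time, the measured TCP pose, the force and the opening at its end, in the units of the state.
- ctrl.get_state(): the state, without advancing time (a new reading comes with each control period).
- ctrl.get_image(name): name is "side" or "top"; returns the picture (384x512x3 uint8, red, green, blue); there is no depth.
- ctrl.camera_model(name): a dict with "mtx" (3x3 intrinsics, pixels), "extrinsics" (4x4, takes a point from world to camera coordinates). Camera axes: x right, y up, looking along -z (the intrinsics and any distortion apply to the point x, -y, -z); pixel columns grow to the right and rows downward; lengths in m; the calibration is good to about 2 mm. A picture is of the moment at which its call begins. camera_model takes no time and is no camera call.
- ctrl.close_job(): hands the job in, once; it reports no verdict.
The state is a dict: "time": time; "joint_positions": joint angles; "qd": joint speeds; "joint_torque": joint torques, N m; "position": TCP position; "tool_rot": TCP orientation; "ft_force": force on the tool from outside, world axes, zero at the start; "torque": the same for the moment, N m; "grip_width": opening from 0.0 (shut) to 1.0 (fully open).
Only numpy, scipy, OpenCV 4.12 (cv2) and the standard library are available. Lean on these libraries where they do the work, as an engineer would, in place of code of your own. Each camera call takes 0.05 s, during which the arm holds its last target.

TASK

Pick up the upturned blending cup (the metal one with the two orange lugs on its black foot) and set it on the blender base so that its lugs drop into the two slots of the socket. Press it down gently against the spring and turn it clockwise, about a quarter turn, until it stops and the orange lock tab is pushed fully home, never forcing it; then let go, leaving the cup standing locked in the base and the other tumblers where they are.

Things in the scene. Friction and masses are not known exactly. Their poses are not given: they have to be found in the camera images.
- cup_mid (a point): centre (half-way up, 67.5 mm) of the loose blending cup, standing mouth down: 135 mm tall, about 0.25 kg. Black foot 77 mm across for the lowest 30 mm, a brushed metal cone, then a plain metal cylinder 52 mm across from 85 mm up to its flat top at 135 mm: grip that, at any yaw. z up along its axis, x through the two lugs (same after half a turn)
- cup_lug (a point): middle of one of the cup's two orange lugs, 40 mm from the axis along the cup's +x; the other is opposite. Each is 12 mm wide and reaches 46 mm from the axis, between 10 and 18 mm above the cup's lower edge
- socket_mouth (a point): centre of the blender socket's mouth, level with the top of its grey lip, 110 mm above the work surface; the round black base, 155 mm across, is fixed. z up, x points away from its front button. Bore 81 mm. Two opposite slots, 16 mm wide, beside white marks, are cut through the 6 mm lip (see collar_axis). Keep the force between cup and blender (all contacts summed) below 60 N
- collar_axis (a point): same axis, 6 mm below the mouth (lip's underside). The collar with lip, slots and stops is fitted askew: its slots lie an unknown 0.1 to 0.9 rad anticlockwise, seen from above, of this frame's +x and -x (steady in use; no reading gives it), so find them by feel or eye. Off the slots the lugs rest on the lip, cup_mid 57.5 mm above the mouth; in the slots the cup drops 10 mm, to 47.5 mm
- platform_top (a point): centre of the black spring platform, 36 mm across, in the socket, 20 mm below the mouth, that carries the cup: 4 N, plus 1 N per mm; hard stop after 7.5 mm (11.5 N, cup_mid 40 mm above the mouth). With cup_mid at 43.5 mm or lower the lugs clear the lip and turn clockwise seen from above, 1.40 rad to a hard stop, not the other way. Let go there: the spring holds them up under the lip (43.5 mm)
- lock_tab (a joint): orange lock tab on the collar at the end of the turn, with a flag outside the wall: 0 = free, 0.005 m = pushed fully home by a lug at the stop; pushed over the last 7 degrees of the turn by less than 1 N; springs back if the cup is turned back
- steel_tumbler: loose plain steel tumbler without lugs, upside down, 120 mm tall, 72 mm across at its rim; leave it. Origin at the centre of its underside
- pink_cup: loose ribbed pink ceramic cup, upside down, 95 mm tall, 80 mm across; leave it. Origin at the centre of its underside
- red_glass: loose dark red glass, upside down, 88 mm tall, 80 mm across; leave it. Origin at the centre of its underside
- amber_glass: loose amber glass, upside down, 85 mm tall, 80 mm across; leave it. Origin at the centre of its underside
- blue_glass: loose blue glass, upside down, 90 mm tall, 76 mm across; leave it. Origin at the centre of its underside
- striped_cup: loose black and cream striped ceramic cup, upside down, 100 mm tall, 74 mm across; leave it. Origin at the centre of its underside
- clear_glass: loose clear tumbler, upside down, 95 mm tall, 76 mm across; leave it. Origin at the centre of its underside
Mind the look-alikes: they are no part of the job. Leave any green look-alike of the part that bears cup_mid alone.

How it is judged:
By the outcome, as a careful person would: the job done as asked, in the order asked, and still so for the second after the job is handed in, with the robot touching nothing.
It also fails if it takes over 72 s, if anything falls off the work surface, if the arm or the gripper's body presses on something with over 40 N, if the wrist force passes 120 N, or if a joint passes its speed limit or range.

## Working session

There is one attempt and no reset: what is moved stays moved. The work goes in short steps, Python scripts to look and compute and a shell command to move; the robot and the scene stay as the last step left them, time stands still between calls to the robot, and variables do not carry over. Pictures are saved under pics/ and viewed, and the job is handed in when it is done.

```bash
mkdir -p pics; ls
python3 - <<'E'
from bench import ctrl
import cv2,numpy as np
s=ctrl.get_state(); print(s)
for n in("side","top"):
    im=ctrl.get_image(n); cv2.imwrite(f"pics/{n}0.png",im[:,:,::-1]); m=ctrl.camera_model(n); print(n,{k:np.round(v,4).tolist() if not isinstance(v,str) else v for k,v in m.items()})
E
```

```text
pics
{'time': 0.0, 'joint_positions': array([-1.2069147 ,  0.32181975, -0.07004782,  1.45166379,  0.02260843,
        1.37079056, -0.05690145]), 'qd': array([-0.00086349, -0.00114006, -0.00067427, -0.0008764 , -0.00217107,
        0.00069486, -0.00078289]), 'joint_torque': array([ 1.76059707e-04, -4.91289246e+01, -4.03486155e-01, -3.12523091e+01,
       -6.36083423e-02,  4.38966625e-02,  1.97577883e-04]), 'position': array([0.2226143 , 0.61003378, 0.18416903]), 'tool_rot': array([ 0.27299067,  1.55352763, -0.27596131]), 'ft_force': array([-0.55055989,  0.87745396,  0.05303983]), 'torque': array([-0.03012814, -0.01690774, -0.03263108]), 'grip_width': 1.005347253633494}
side {'mtx': [[414.8759, 0.0, 259.1543], [0.0, 414.8759, 188.3182], [0.0, 0.0, 1.0]], 'extrinsics': [[0.932, -0.3623, 0.0153, -0.4553], [0.2646, 0.7082, 0.6545, -0.1771], [-0.2479, -0.6059, 0.7559, -1.2676], [0.0, 0.0, 0.0, 1.0]]}
top {'mtx': [[471.395, 0.0, 260.2426], [0.0, 471.395, 190.4762], [0.0, 0.0, 1.0]], 'extrinsics': [[0.0292, -0.9995, -0.0089, -0.0277], [0.9932, 0.028, 0.1131, -0.4954], [-0.1128, -0.0122, 0.9935, -1.4365], [0.0, 0.0, 0.0, 1.0]]}
```

View pics/side0.png

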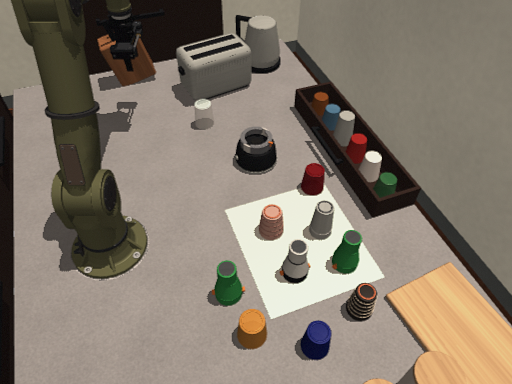

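View pics/top0.png

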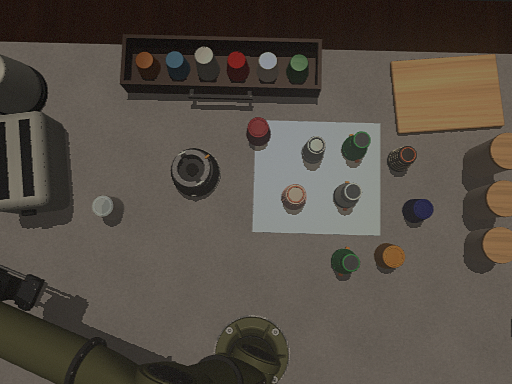

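The side view shows four candidates:
- (296,262) is metal with a black foot and orange lugs, so it fits the description.
- (321,218) is plain steel with no lugs.
- (349,250) and (229,284) are green look-alikes.

The blender base is at (257,150) in the side view and (194,172) in the top view. I'll confirm with enlarged crops.

```bash
python3 - <<'E'
import cv2,numpy as np
s=cv2.imread("pics/side0.png");t=cv2.imread("pics/top0.png")
def c(im,x,y,r,k): return cv2.resize(im[y-r:y+r,x-r:x+r],(k,k),interpolation=cv2.INTER_CUBIC)
a=np.vstack([np.hstack([c(s,296,262,30,300),c(t,347,194,25,300)]),np.hstack([c(s,257,150,30,300),c(t,194,172,30,300)])])
cv2.imwrite("pics/crop0.png",a)
E
cat > h.py <<'E'
import numpy as np,cv2
from bench import ctrl
def cam(n):
    m=ctrl.camera_model(n); return np.array(m["mtx"]),np.array(m["extrinsics"]),m
def proj(n,P):
    K,E,m=cam(n); P=np.atleast_2d(P); c=P@E[:3,:3].T+E[:3,3]; q=np.c_[c[:,0],-c[:,1],-c[:,2]]@K.T
    return q[:,:2]/q[:,2:]
def ray(n,uv):
    K,E,m=cam(n); d=np.linalg.solve(K,[uv[0],uv[1],1]); d=np.array([d[0],-d[1],-d[2]]); R=E[:3,:3]
    return -R.T@E[:3,3],R.T@d
def onz(n,uv,z):
    o,d=ray(n,uv); return o+d*(z-o[2])/d[2]
def tri(uvs,uvt):
    A=[];b=[]
    for n,uv in(("side",uvs),("top",uvt)):
        o,d=ray(n,uv); d/=np.linalg.norm(d); M=np.eye(3)-np.outer(d,d); A.append(M);b.append(M@o)
    return np.linalg.lstsq(np.vstack(A),np.hstack(b),rcond=None)[0]
E
python3 -c "
from h import *
print([k for k in cam('side')[2]]); print(ctrl.get_state()['time'])
for n in('side','top'): print(proj(n,[[0.223,0.611,0.185],[0,0,0]]))"
```

```text
['mtx', 'extrinsics']
0.1
[[134.68104322  71.93913929]
 [110.12682459 246.27691382]]
[[ 27.89592425 276.99200213]
 [251.16853702 353.03752371]]
```

View pics/crop0.png

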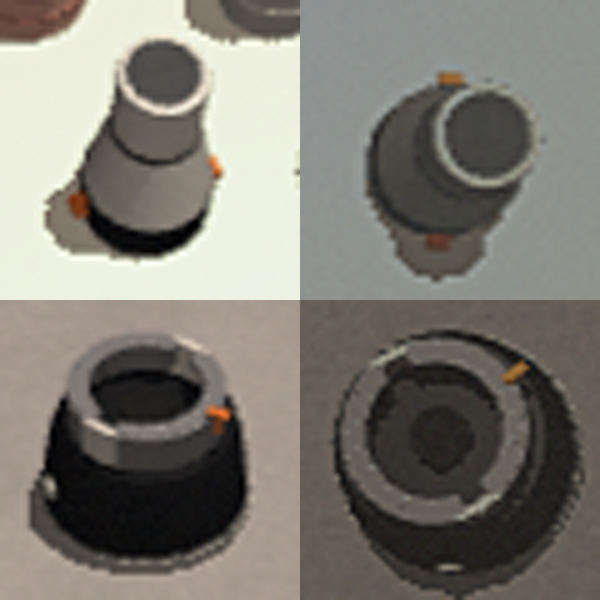

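Bottom-left and top-right of the crop confirm the target: a metal cone on a black foot, with orange lugs on both sides. The socket's white marks and notches show in the top crop at (388,355) and (475,500), with the button at (447,568). Next I'll measure these.

```bash
cat > m.py <<'E'
from h import *
s=cv2.imread("pics/side0.png");t=cv2.imread("pics/top0.png")
H=lambda im:cv2.cvtColor(im,cv2.COLOR_BGR2HSV)
def orange(im,x,y,r):
    h=H(im)[y-r:y+r,x-r:x+r]; m=((h[...,0]<18)&(h[...,1]>140)&(h[...,2]>70)).astype(np.uint8)
    n,l,st,ce=cv2.connectedComponentsWithStats(m)
    return [(ce[i]+[x-r,y-r],st[i][4]) for i in range(1,n) if st[i][4]>2]
print("lugs side",orange(s,296,262,26)); print("lugs top",orange(t,347,194,22))
print("tab side",orange(s,257,150,26),"top",orange(t,194,172,28))
for n,im,b in(("side",s,(282,236,310,262)),("top",t,(334,180,364,210))):
    x0,y0,x1,y1=b; h=cv2.resize(im[y0:y1,x0:x1],None,fx=1,fy=1); print(n); print(cv2.cvtColor(h,cv2.COLOR_BGR2GRAY))
E
python3 m.py | cut -c1-200
```

```text
lugs side [(array([308.66666667, 265.        ]), np.int32(3)), (array([281.38461538, 272.46153846]), np.int32(13))]
lugs top [(array([346.4, 181.8]), np.int32(5))]
tab side [(array([270.57142857, 143.07142857]), np.int32(14))] top [(array([206.83333333, 156.16666667]), np.int32(12))]
side
[[241 238 236 236 236 236 236 237 236 236 236 237 236 236 237 236 236 237
  238 238 242 224 111 116 119 120 121 121]
 [238 237 236 237 236 236 236 236 236 236 236 237 237 237 238 238 238 238
  237 237 240 224 147 141 114 118 119 119]
 [236 237 236 236 236 236 237 237 237 236 237 237 237 238 238 237 239 238
  238 239 239 241 245 228 149 140 115 117]
 [237 237 236 236 236 236 236 237 238 237 238 235 226 219 219 212 218 217
  223 235 240 239 240 241 245 230 150 139]
 [236 236 236 236 237 236 236 238 237 237 233 221 193 141 132 103 105 104
  134 192 213 226 239 238 240 241 244 227]
 [236 236 236 236 237 237 237 238 235 225 203 157  95  72  77  77  78  77
   75  72  98 168 223 236 238 239 239 240]
 [237 237 236 237 237 237 238 238 232 208 152  72  78  79  81  82  82  79
   79  77  73 100 172 221 231 239 
[... 5287 characters left out ...]
 68  66  63  66  65  66
   62  61  59  98 159 151 146 145 143 146 144 143]
 [139  82  81  54  40  40  56  68  68  66  66  61  63  65  66  63  64  64
   58  62  71 104 152 147 145 142 146 144 146 143]
 [152 144  83  86  69  47  40  43  51  62  65  64  66  63  64  63  59  64
   71  70 106 155 148 146 144 147 145 142 146 144]
 [147 153 143  80  90  89  70  44  42  44  49  47  52  51  47  54  73  89
   83 105 153 149 147 145 145 145 143 145 144 145]
 [145 148 137  79  86  88  89  93  91  68  70  67  63  63  79  93  91  84
  107 157 148 145 143 144 146 143 144 144 145 146]
 [145 146 152 143  80  86  89  89  83  56  67  64  71  86  88  87  85  83
  105 150 146 145 144 145 144 146 143 145 147 146]]
```

```bash
cat > m2.py <<'E'
from h import *
s=cv2.imread("pics/side0.png",0);t=cv2.imread("pics/top0.png",0)
def disc(im,x,y,r,th):
    k=8; b=cv2.resize(im[y-r:y+r,x-r:x+r],None,fx=k,fy=k,interpolation=cv2.INTER_LINEAR)
    m=(b<th).astype(np.uint8); n,l,st,ce=cv2.connectedComponentsWithStats(m)
    i=l[r*k,r*k]; c,_=cv2.findContours((l==i).astype(np.uint8),cv2.RETR_EXTERNAL,cv2.CHAIN_APPROX_NONE)
    c=max(c,key=len); e=cv2.fitEllipse(c); return (np.array(e[0])+.5)/k-.5+[x-r,y-r],np.array(e[1])/k,e[2]
cs=disc(s,297,246,12,110); ct=disc(t,353,192,12,105); print(cs,ct)
print("z135 side",onz("side",cs[0],.135),"top",onz("top",ct[0],.135),"tri",tri(cs[0],ct[0]))
for a in((281.4,272.5),(308.67,265)): print("lug side",onz("side",a,.014))
for a in((346.4,181.8),(345,204.2)): print("lug top",onz("top",a,.014))
print("tab",onz("side",(270.57,143.07),.10),onz("top",(206.83,156.17),.10),tri((270.57,143.07),(206.83,156.17)))
E
python3 m2.py
python3 - <<'E'
import cv2,numpy as np
s=cv2.imread("pics/side0.png");t=cv2.imread("pics/top0.png")
for n,im,x,y,r in(("s",s,257,145,25),("t",t,192,169,25)):
    b=cv2.resize(im[y-r:y+r,x-r:x+r],(600,600),interpolation=cv2.INTER_CUBIC); b=cv2.convertScaleAbs(b,alpha=1.6)
    cv2.imwrite(f"pics/sock_{n}.png",b)
E
```

```text
(array([298.22745705, 246.06860924]), array([11.92418289, 14.22413063]), 101.6906509399414) (array([352.81244469, 190.99960613]), array([14.12400532, 14.49030018]), 122.99038696289062)
z135 side [ 0.49132473 -0.27816163  0.135     ] top [ 0.48979644 -0.28064318  0.135     ] tri [ 0.48970934 -0.28009515  0.13858237]
lug side [ 0.4504312  -0.27547269  0.014     ]
lug side [ 0.53526822 -0.28108958  0.014     ]
lug top [ 0.53256275 -0.2827437   0.014     ]
lug top [ 0.46191543 -0.27898398  0.014     ]
tab [0.5906458  0.15782956 0.1       ] [0.58619167 0.14782337 0.1       ] [0.5846329  0.14608114 0.11204172]
```

View pics/sock_s.png

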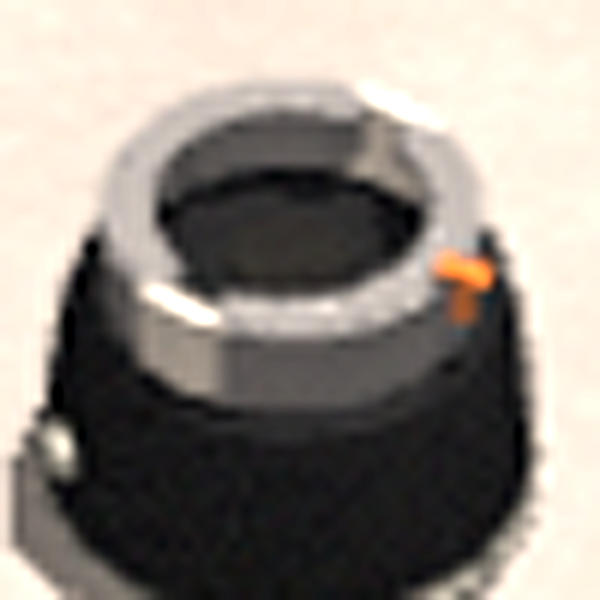

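View pics/sock_t.png

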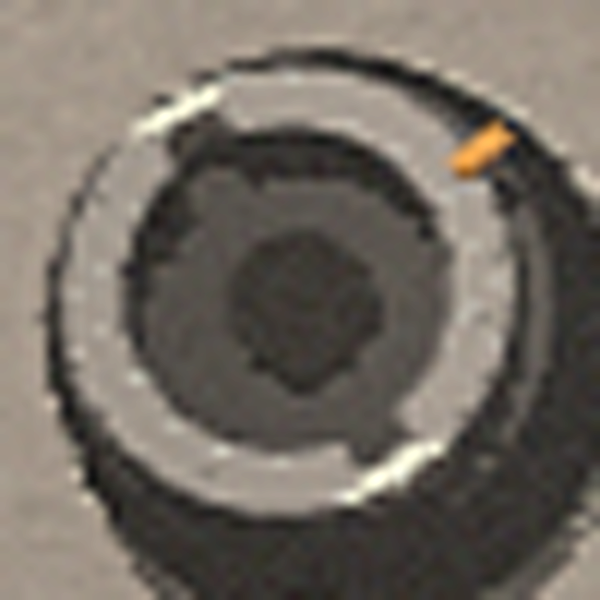

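Top view shows the slot marks at enlarged (178,107) and (395,474), with the ring centre near (287,291). In the side view they are at (400,107) and (183,302), with the centre near (291,206).

Run:
```python
from h import *
f=lambda o:(lambda p:(np.array(p)+.5)/12-.5+o)
T=f(np.array([167,144]));S=f(np.array([232,120]))
for z in(.11,):
  for n,g,pts in(("top",T,[(287,291),(178,107),(395,474),(200,135),(373,448)]),("side",S,[(291,206),(400,107),(183,302)])):
    P=np.array([onz(n,g(p),z) for p in pts]); print(n,P.round(4).tolist())
    for i in range(1,len(P)-1,2):
      d=P[i]-P[i+1]; print("axis ang",np.degrees(np.arctan2(d[1],d[0])),"mid",(P[i]+P[i+1])[:2]/2,np.linalg.norm(d))
print(tri(S((291,206)),T((287,291))))
# lip bounds
for n,g,pts in(("top",T,[(60,291),(515,291),(287,68),(287,515)]),("side",S,[(100,206),(482,206),(291,80),(291,335)])):
    print(n,np.array([onz(n,g(p),.11) for p in pts]).round(4).tolist())
print("button",onz("side",S((60,450)),.05),onz("top",(162+ (447-300)/5+2,142+(568-300)/5),.05))
# tilt: TCP marker check
s=ctrl.get_state()
from scipy.spatial.transform import Rotation as R
print(s['position'],R.from_rotvec(s['tool_rot']).as_matrix().round(4))
```

```text
top [[0.5482, 0.1934, 0.11], [0.5934, 0.2225, 0.11], [0.5036, 0.1649, 0.11], [0.5866, 0.2167, 0.11], [0.5099, 0.1705, 0.11]]
axis ang 32.69030736133565 mid [0.54852418 0.19366589] 0.1066995434824873
axis ang 31.060768224276696 mid [0.54822758 0.19361872] 0.08949651012079939
side [[0.5503, 0.1956, 0.11], [0.596, 0.2249, 0.11], [0.5071, 0.1686, 0.11]]
axis ang 32.41156177209147 mid [0.55155041 0.19674338] 0.10518859030300387
[0.54845194 0.1927755  0.11288417]
top [[0.5467, 0.2493, 0.11], [0.5498, 0.1373, 0.11], [0.6039, 0.196, 0.11], [0.4928, 0.1909, 0.11]]
side [[0.4986, 0.2148, 0.11], [0.6022, 0.1765, 0.11], [0.5701, 0.2474, 0.11], [0.531, 0.1453, 0.11]]
button [0.47333711 0.18216448 0.05      ] [0.47194683 0.19027959 0.05      ]
[0.22263729 0.61007725 0.18424171] [[-5.000e-04  3.427e-01  9.394e-01]
 [-1.700e-03  9.394e-01 -3.427e-01]
 [-1.000e+00 -1.700e-03  1.000e-04]]
```

```bash
python3 -m jog '[{"rot":[0,0,0],"travel":[-0.1,0,0],"jaw":-1},{"rot":[0,0,0],"travel":[-0.1,0,0],"jaw":-1},{"rot":[0,0,0],"travel":[-0.1,0,0],"jaw":-1},{"rot":[0,0,0],"travel":[0,-0.058,0.0935],"jaw":-1},{"rot":[0,0,0],"travel":[0,-0.058,0.0935],"jaw":-1},{"rot":[0,0,0],"travel":[0,-0.058,0.0935],"jaw":-1},{"rot":[0,0,0],"travel":[0,-0.058,0.0935],"jaw":-1},{"rot":[0,0,0],"travel":[0,-0.058,0.0935],"jaw":-1}]' 15
```

```text
time: 0.9
position: [0.3253, 0.4795, 0.2748]
tool_rot: [0.274, 1.554, -0.275]
ft_force: [1.0, -0.4, -0.2]
grip_width: 0.996
```

```bash
python3 -m jog '[{"rot":[0,0,0],"travel":[0,-0.058,0.0935],"jaw":-1},{"rot":[0,0,0],"travel":[0,-0.058,0.0935],"jaw":-1},{"rot":[0,0,0],"travel":[0,-0.058,0.0935],"jaw":-1},{"rot":[0,0,0],"travel":[0,-0.058,0.0935],"jaw":-1},{"rot":[0,0,0],"travel":[0,-0.058,0.0935],"jaw":-1},{"rot":[0,0,0],"travel":[0,-0.058,0.0935],"jaw":-1},{"rot":[0,0,0],"travel":[0,-0.058,0.0935],"jaw":-1},{"rot":[0,0,0],"travel":[0,-0.058,0.0935],"jaw":-1}]'
```

```text
time: 1.7
position: [0.4883, 0.2719, 0.2748]
tool_rot: [0.274, 1.554, -0.275]
ft_force: [0.5, 0.7, 0.5]
grip_width: 0.998
```

```bash
python3 -m jog '[{"rot":[0,0,0],"travel":[0,-0.058,0.0935],"jaw":-1},{"rot":[0,0,0],"travel":[0,-0.058,0.0935],"jaw":-1},{"rot":[0,0,0],"travel":[0,-0.058,0.0935],"jaw":-1},{"rot":[1,0,0],"travel":[0,0,0],"jaw":-1},{"rot":[1,0,0],"travel":[0,0,0],"jaw":-1},{"rot":[1,0,0],"travel":[0,0,0],"jaw":-1},{"rot":[1,0,0],"travel":[0,0,0],"jaw":-1},{"rot":[1,0,0],"travel":[0,0,0],"jaw":-1}]'
```

```text
time: 2.5
position: [0.5487, 0.1952, 0.2747]
tool_rot: [0.617, 1.482, -0.618]
ft_force: [0.5, -0.3, 0.9]
grip_width: 1.0
```

```bash
python3 -m jog '[{"rot":[1,0,0],"travel":[0,0,0],"jaw":-1},{"rot":[1,0,0],"travel":[0,0,0],"jaw":-1},{"rot":[1,0,0],"travel":[0,0,0],"jaw":-1},{"rot":[1,0,0],"travel":[0,0,0],"jaw":-1},{"rot":[0,0,0],"travel":[0,0,0],"jaw":-1}]'
cat > g.py <<'E'
import sys
from h import *
from scipy.spatial.transform import Rotation as R
def go(target,yaw=None):
    s=ctrl.get_state(); M=R.from_rotvec(s['tool_rot']).as_matrix()
    d=M.T@(np.array(target)-s['position']); print("t",round(s['time'],2),"pos",s['position'].round(4),"f",s['ft_force'].round(2),"tq",s['torque'].round(3),"grip",round(s['grip_width'],3))
    print("travel units",(d/.3).round(4),"tilt x",M[:,0].round(4),"yaw y",round(np.degrees(np.arctan2(M[1,1],M[0,1])),2),"q7",s['joint_positions'].round(2))
if __name__=="__main__": go([float(a) for a in sys.argv[1:4]])
E
python3 g.py 0.4905 -0.2795 0.2
```

```text
time: 3.0
position: [0.5487, 0.1952, 0.2748]
tool_rot: [0.882, 1.385, -0.883]
ft_force: [-0.3, 0.9, 0.1]
grip_width: 0.997
t 3.0 pos [0.5487 0.1952 0.2748] f [-0.29  0.86  0.12] tq [-0.017  0.052 -0.001] grip 0.997
travel units [ 0.25   -0.8433  1.3529] tilt x [-8.e-04 -4.e-04 -1.e+00] yaw y 24.95 q7 [-0.7   0.15  0.36  1.49 -0.05  1.51  0.09]
```

```bash
python3 -m jog '[{"rot":[0,0,0],"travel":[0,-0.056,0.09],"jaw":-1},{"rot":[0,0,0],"travel":[0,-0.056,0.09],"jaw":-1},{"rot":[0,0,0],"travel":[0,-0.056,0.09],"jaw":-1},{"rot":[0,0,0],"travel":[0,-0.056,0.09],"jaw":-1},{"rot":[0,0,0],"travel":[0,-0.056,0.09],"jaw":-1},{"rot":[0,0,0],"travel":[0,-0.056,0.09],"jaw":-1},{"rot":[0,0,0],"travel":[0,-0.056,0.09],"jaw":-1},{"rot":[0,0,0],"travel":[0,-0.056,0.09],"jaw":-1}]'
```

```text
time: 3.8
position: [0.5178, -0.0585, 0.2751]
tool_rot: [0.881, 1.385, -0.881]
ft_force: [0.1, 0.3, 0.0]
grip_width: 0.998
```

```bash
python3 -m jog '[{"rot":[0,0,0],"travel":[0,-0.056,0.09],"jaw":-1},{"rot":[0,0,0],"travel":[0,-0.056,0.09],"jaw":-1},{"rot":[0,0,0],"travel":[0,-0.056,0.09],"jaw":-1},{"rot":[0,0,0],"travel":[0,-0.056,0.09],"jaw":-1},{"rot":[0,0,0],"travel":[0,-0.056,0.09],"jaw":-1},{"rot":[0,0,0],"travel":[0,-0.056,0.09],"jaw":-1},{"rot":[0,0,0],"travel":[0,-0.056,0.09],"jaw":-1},{"rot":[0,0,0],"travel":[0,0,0],"jaw":-1}]'; python3 g.py 0.4905 -0.2795 0.094
python3 - <<'E'
from h import *
for n in("side","top"): cv2.imwrite(f"pics/{n}1.png",ctrl.get_image(n)[:,:,::-1])
s=cv2.imread("pics/side1.png");t=cv2.imread("pics/top1.png")
c=lambda im,x,y,r:cv2.resize(im[y-r:y+r,x-r:x+r],(400,400),interpolation=cv2.INTER_CUBIC)
cv2.imwrite("pics/pre.png",np.hstack([c(s,296,240,60),c(t,347,194,60)]))
E
```

```text
time: 4.6
position: [0.4889, -0.2838, 0.2752]
tool_rot: [0.885, 1.382, -0.89]
ft_force: [-0.3, -0.1, 0.1]
grip_width: 1.001
t 4.6 pos [ 0.4889 -0.2838  0.2752] f [-0.25 -0.11  0.06] tq [-0.061  0.044 -0.034] grip 1.001
travel units [ 0.6041  0.012  -0.0123] tilt x [-0.001 -0.003 -1.   ] yaw y 24.61 q7 [-0.22  0.13  0.77  1.55 -0.08  1.51  0.99]
```

View pics/pre.png

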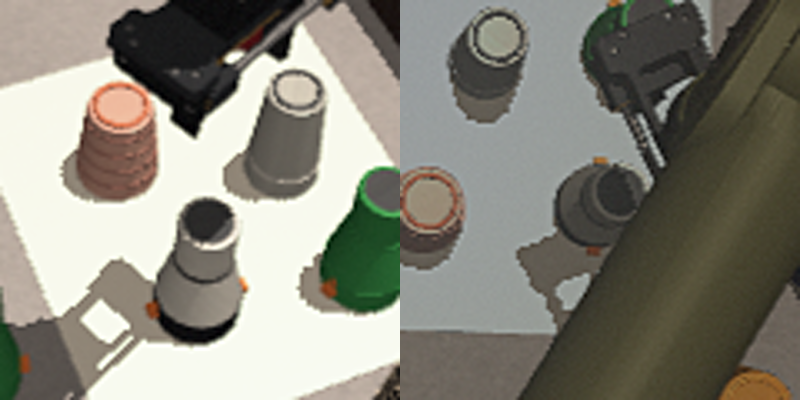

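The gripper is above the cup and the tall neighbours are clear. I'll correct the position, then descend.

```bash
python3 -m jog '[{"rot":[0,0,0],"travel":[0.06,0.006,-0.006],"jaw":-1},{"rot":[0,0,0],"travel":[0.08,0.006,-0.006],"jaw":-1},{"rot":[0,0,0],"travel":[0.08,0,0],"jaw":-1},{"rot":[0,0,0],"travel":[0.08,0,0],"jaw":-1},{"rot":[0,0,0],"travel":[0.04,0,0],"jaw":-1},{"rot":[0,0,0],"travel":[0,0,0],"jaw":-1},{"rot":[0,0,0],"travel":[0,0,0],"jaw":-1}]'; python3 g.py 0.4905 -0.2795 0.094
```

```text
time: 5.4
position: [0.4939, -0.273, 0.174]
tool_rot: [0.882, 1.384, -0.881]
ft_force: [-0.4, -0.6, 0.5]
grip_width: 0.998
t 5.4 pos [ 0.4939 -0.273   0.174 ] f [-0.38 -0.57  0.54] tq [-0.109 -0.016  0.004] grip 0.998
travel units [ 0.2667 -0.0196  0.0148] tilt x [ 9.e-04 -1.e-04 -1.e+00] yaw y 25.03 q7 [-0.22  0.17  0.76  1.71 -0.12  1.31  1.  ]
```

```bash
python3 -m jog '[{"rot":[0,0,0],"travel":[0.03,-0.01,0.007],"jaw":-1},{"rot":[0,0,0],"travel":[0.05,-0.01,0.007],"jaw":-1},{"rot":[0,0,0],"travel":[0.02,0,0],"jaw":-1},{"rot":[0,0,0],"travel":[0,0,0],"jaw":-1},{"rot":[0,0,0],"travel":[0,0,0],"jaw":-1}]'; python3 g.py 0.4905 -0.2795 0.094
python3 - <<'E'
from h import *
for n in("side","top"): cv2.imwrite(f"pics/{n}2.png",ctrl.get_image(n)[:,:,::-1])
s=cv2.imread("pics/side2.png");t=cv2.imread("pics/top2.png")
c=lambda im,x,y,r:cv2.resize(im[y-r:y+r,x-r:x+r],(400,400),interpolation=cv2.INTER_CUBIC)
cv2.imwrite("pics/pre2.png",np.hstack([c(s,296,240,40),c(t,347,194,40)]))
E
```

```text
time: 5.9
position: [0.4894, -0.2798, 0.1431]
tool_rot: [0.883, 1.385, -0.883]
ft_force: [-0.0, 0.3, 0.6]
grip_width: 1.0
t 5.9 pos [ 0.4894 -0.2798  0.1431] f [-0.04  0.27  0.62] tq [-0.067  0.038  0.046] grip 1.0
travel units [0.1636 0.0037 0.0007] tilt x [-3.e-04  1.e-04 -1.e+00] yaw y 24.95 q7 [-0.2   0.19  0.76  1.75 -0.14  1.25  1.03]
```

View pics/pre2.png

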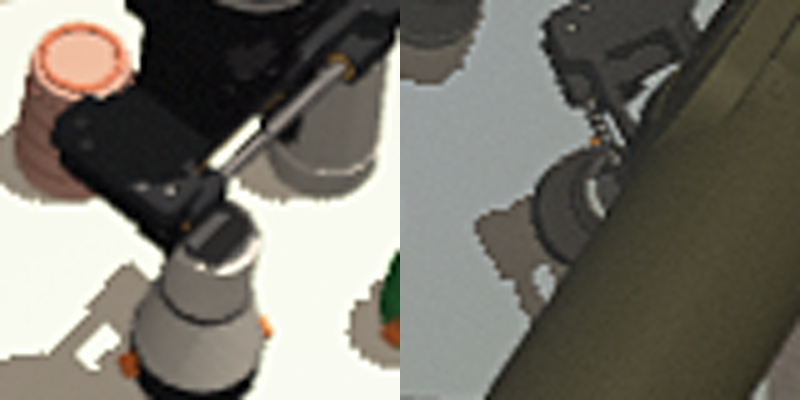

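```bash
python3 -m jog '[{"rot":[0,0,0],"travel":[0.04,0.003,0],"jaw":-1},{"rot":[0,0,0],"travel":[0.06,0,0],"jaw":-1},{"rot":[0,0,0],"travel":[0.04,0,0],"jaw":-1},{"rot":[0,0,0],"travel":[0.02,0,0],"jaw":-1},{"rot":[0,0,0],"travel":[0,0,0],"jaw":-1},{"rot":[0,0,0],"travel":[0,0,0],"jaw":-1}]'; python3 g.py 0.4905 -0.2795 0.094
python3 - <<'E'
from h import *
for n in("side",): cv2.imwrite(f"pics/{n}3.png",ctrl.get_image(n)[:,:,::-1])
s=cv2.imread("pics/side3.png")
c=lambda im,x,y,r:cv2.resize(im[y-r:y+r,x-r:x+r],(400,400),interpolation=cv2.INTER_CUBIC)
cv2.imwrite("pics/pre3.png",c(s,296,240,40))
E
```

```text
time: 6.6
position: [0.4906, -0.2796, 0.0955]
tool_rot: [0.883, 1.384, -0.883]
ft_force: [0.2, 0.0, 0.5]
grip_width: 0.998
t 6.6 pos [ 0.4906 -0.2796  0.0955] f [0.23 0.03 0.46] tq [-0.086 -0.029 -0.012] grip 0.998
travel units [ 0.0051 -0.0001 -0.0005] tilt x [ 4.e-04 -3.e-04 -1.e+00] yaw y 24.95 q7 [-0.18  0.24  0.75  1.8  -0.18  1.16  1.06]
```

View pics/pre3.png

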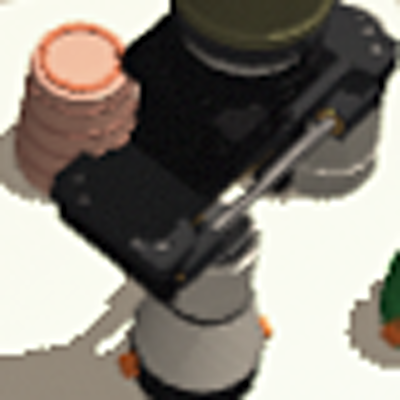

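The fingers straddle the plain cylinder with no contact force, so I'll close.

```bash
python3 -m jog '[{"rot":[0,0,0],"travel":[0,0,0],"jaw":0},{"rot":[0,0,0],"travel":[0,0,0],"jaw":0.5},{"rot":[0,0,0],"travel":[0,0,0],"jaw":1},{"rot":[0,0,0],"travel":[0,0,0],"jaw":1},{"rot":[0,0,0],"travel":[0,0,0],"jaw":1},{"rot":[0,0,0],"travel":[0,0,0],"jaw":1},{"rot":[0,0,0],"travel":[0,0,0],"jaw":1},{"rot":[0,0,0],"travel":[0,0,0],"jaw":1}]' 25; python3 g.py 0.4905 -0.2795 0.094; python3 -m jog '[{"rot":[0,0,0],"travel":[-0.03,0,0],"jaw":1},{"rot":[0,0,0],"travel":[-0.06,0,0],"jaw":1},{"rot":[0,0,0],"travel":[-0.1,0,0],"jaw":1},{"rot":[0,0,0],"travel":[-0.1,0,0],"jaw":1},{"rot":[0,0,0],"travel":[-0.1,0,0],"jaw":1},{"rot":[0,0,0],"travel":[-0.1,0,0],"jaw":1},{"rot":[0,0,0],"travel":[-0.06,0,0],"jaw":1},{"rot":[0,0,0],"travel":[0,0,0],"jaw":1}]' 25; python3 g.py 0.5495 0.195 0.27
```

```text
time: 7.45
position: [0.4905, -0.2793, 0.0953]
tool_rot: [0.883, 1.384, -0.882]
ft_force: [0.8, -0.4, 0.6]
grip_width: 0.575
t 7.45 pos [ 0.4905 -0.2793  0.0953] f [ 0.8  -0.42  0.65] tq [ 0.03  -0.103  0.01 ] grip 0.575
travel units [ 0.0043 -0.0004  0.0006] tilt x [ 4.e-04  1.e-04 -1.e+00] yaw y 24.97 q7 [-0.18  0.24  0.75  1.8  -0.18  1.16  1.06]
time: 8.25
position: [0.4913, -0.2804, 0.2631]
tool_rot: [0.883, 1.38, -0.881]
ft_force: [0.9, -0.4, -3.1]
grip_width: 0.575
t 8.25 pos [ 0.4913 -0.2804  0.2631] f [ 0.9  -0.36 -3.06] tq [-0.135 -0.072  0.02 ] grip 0.575
travel units [-0.0247  0.8441 -1.3551] tilt x [ 0.0044 -0.0015 -1.    ] yaw y 24.94 q7 [-0.22  0.12  0.77  1.57 -0.09  1.48  0.99]
```

Held: grip is steady at 0.575 and 3 N of weight came off the surface. I'll carry it over the socket.

```bash
python3 -m jog '[{"rot":[0,0,0],"travel":[-0.025,0.02,-0.032],"jaw":1},{"rot":[0,0,0],"travel":[0,0.05,-0.08],"jaw":1},{"rot":[0,0,0],"travel":[0,0.055,-0.09],"jaw":1},{"rot":[0,0,0],"travel":[0,0.055,-0.09],"jaw":1},{"rot":[0,0,0],"travel":[0,0.055,-0.09],"jaw":1},{"rot":[0,0,0],"travel":[0,0.055,-0.09],"jaw":1},{"rot":[0,0,0],"travel":[0,0.055,-0.09],"jaw":1},{"rot":[0,0,0],"travel":[0,0.055,-0.09],"jaw":1}]'; python3 -m jog '[{"rot":[0,0,0],"travel":[0,0.055,-0.09],"jaw":1},{"rot":[0,0,0],"travel":[0,0.055,-0.09],"jaw":1},{"rot":[0,0,0],"travel":[0,0.055,-0.09],"jaw":1},{"rot":[0,0,0],"travel":[0,0.055,-0.09],"jaw":1},{"rot":[0,0,0],"travel":[0,0.055,-0.09],"jaw":1},{"rot":[0,0,0],"travel":[0,0.055,-0.09],"jaw":1},{"rot":[0,0,0],"travel":[0,0.055,-0.09],"jaw":1},{"rot":[0,0,0],"travel":[0,0.055,-0.09],"jaw":1}]' ;python3 g.py 0.5495 0.195 0.27;python3 -m jog '[{"rot":[-1,0,0],"travel":[0,0,0],"jaw":1},{"rot":[-1,0,0],"travel":[0,0,0],"jaw":1},{"rot":[-1,0,0],"travel":[0,0,0],"jaw":1},{"rot":[-1,0,0],"travel":[0,0,0],"jaw":1},{"rot":[-1,0,0],"travel":[0,0,0],"jaw":1},{"rot":[-1,0,0],"travel":[0,0,0],"jaw":1},{"rot":[-1,0,0],"travel":[0,0,0],"jaw":1},{"rot":[-0.1,0,0],"travel":[0,0,0],"jaw":1}]'; python3 -m jog '[{"rot":[0,0,0],"travel":[0,0,0],"jaw":1},{"rot":[0,0,0],"travel":[0,0,0],"jaw":1}]'; python3 g.py 0.5495 0.195 0.27
python3 - <<'E'
from h import *
for n in("side","top"): cv2.imwrite(f"pics/{n}4.png",ctrl.get_image(n)[:,:,::-1])
s=cv2.imread("pics/side4.png");t=cv2.imread("pics/top4.png")
c=lambda im,x,y,r:cv2.resize(im[y-r:y+r,x-r:x+r],(400,400),interpolation=cv2.INTER_CUBIC)
cv2.imwrite("pics/c4.png",np.hstack([c(s,257,120,60),c(t,190,170,60)]))
E
```

```text
time: 9.05
position: [0.5154, -0.0491, 0.2664]
tool_rot: [0.881, 1.387, -0.883]
ft_force: [1.5, 0.6, -1.9]
grip_width: 0.57
time: 9.85
position: [0.5436, 0.202, 0.2662]
tool_rot: [0.88, 1.387, -0.884]
ft_force: [1.4, -1.8, -2.6]
grip_width: 0.574
t 9.85 pos [0.5436 0.202  0.2662] f [ 1.37 -1.8  -2.63] tq [-0.109 -0.004  0.015] grip 0.574
travel units [-0.0129  0.0081  0.0294] tilt x [-0.003  -0.0012 -1.    ] yaw y 25.0 q7 [-0.71  0.15  0.36  1.51 -0.05  1.49  0.08]
time: 10.65
position: [0.5437, 0.2006, 0.2662]
tool_rot: [0.402, 1.535, -0.405]
ft_force: [0.5, -1.1, -3.2]
grip_width: 0.575
time: 10.85
position: [0.5446, 0.2003, 0.2672]
tool_rot: [0.405, 1.533, -0.406]
ft_force: [0.5, 0.8, -3.1]
grip_width: 0.574
t 10.85 pos [0.5446 0.2003 0.2672] f [ 0.51  0.76 -3.13] tq [0.005 0.035 0.029] grip 0.574
travel units [-0.0093 -0.0073  0.0229] tilt x [-1.e-03 -4.e-04 -1.e+00] yaw y 60.39 q7 [-0.68  0.14  0.31  1.51 -0.04  1.49  0.69]
```

View pics/c4.png

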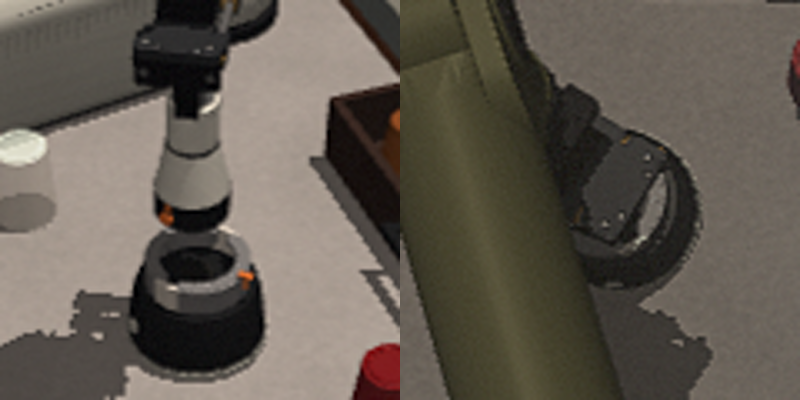

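```bash
python3 -m jog '[{"rot":[0,0,0],"travel":[0.04,-0.004,0.011],"jaw":1},{"rot":[0,0,0],"travel":[0.05,-0.003,0.012],"jaw":1},{"rot":[0,0,0],"travel":[0.045,0,0],"jaw":1},{"rot":[0,0,0],"travel":[0.02,0,0],"jaw":1},{"rot":[0,0,0],"travel":[0,0,0],"jaw":1},{"rot":[0,0,0],"travel":[0,0,0],"jaw":1},{"rot":[0,0,0],"travel":[0,0,0],"jaw":1}]'; python3 g.py 0.5495 0.195 0.22
python3 - <<'E'
from h import *
for n in("side",): cv2.imwrite(f"pics/{n}5.png",ctrl.get_image(n)[:,:,::-1])
s=cv2.imread("pics/side5.png")
b=s[70:170,205:305]; b=cv2.convertScaleAbs(cv2.resize(b,(600,600),interpolation=cv2.INTER_CUBIC),alpha=1.6)
cv2.imwrite("pics/c5.png",b)
E
```

```text
time: 11.65
position: [0.5505, 0.1952, 0.222]
tool_rot: [0.405, 1.532, -0.403]
ft_force: [0.5, 0.6, -2.6]
grip_width: 0.573
t 11.65 pos [0.5505 0.1952 0.222 ] f [ 0.49  0.61 -2.61] tq [ 0.009 -0.012  0.021] grip 0.573
travel units [ 0.0067 -0.0022 -0.0025] tilt x [ 1.2e-03  7.0e-04 -1.0e+00] yaw y 60.47 q7 [-0.67  0.16  0.32  1.58 -0.05  1.41  0.71]
```

View pics/c5.png

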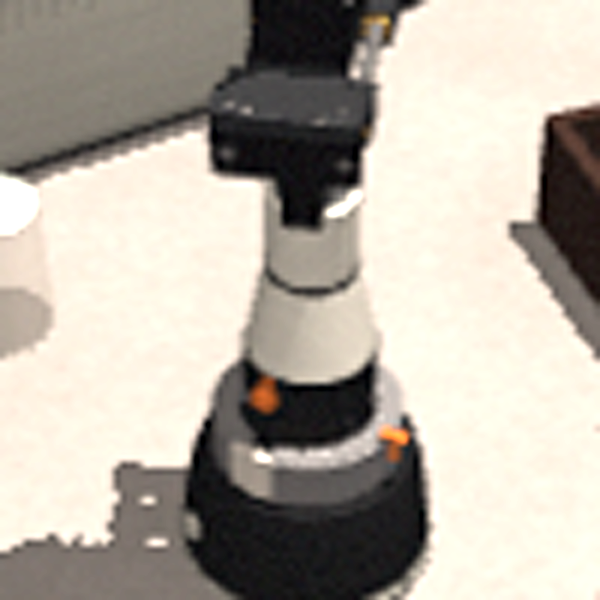

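Run:
```python
from h import *
s=ctrl.get_state(); p=s['position']; zb=p[2]-.0953
q=lambda P:((proj("side",P)-[205,70]+.5)*6-.5).round(1)
a=np.linspace(0,2*np.pi,721)
def circ(c,r,z): return np.c_[c[0]+r*np.cos(a),c[1]+r*np.sin(a),0*a+z]
for nm,c,r,z in(("foot bottom",p,.0385,zb),("foot top",p,.0385,zb+.03),("cyl low",p,.026,zb+.085),("ring outer",[.5495,.195],.056,.11)):
    u=q(circ(c,r,z)); print(nm,"x",u[:,0].min(),u[:,0].max(),"y",u[:,1].min(),u[:,1].max())
for yaw in(27,32,37):
    y=np.radians(yaw); print(yaw,"lug",q(np.array([[p[0]-.045*np.cos(y),p[1]-.045*np.sin(y),zb+.014]])))
g=cv2.cvtColor(cv2.imread("pics/side5.png"),cv2.COLOR_BGR2GRAY)
for r in range(126,150): print(r,(r-70)*6+3,g[r,238:276].tolist())
```

```text
foot bottom x 241.0 375.4 y 337.1 427.0
foot top x 240.4 376.9 y 297.0 386.9
cyl low x 262.1 357.2 y 234.1 294.7
ring outer x 209.4 403.2 y 340.0 470.9
27 lug [[254.6 401.9]]
32 lug [[259.9 405. ]]
37 lug [[265.7 407.7]]
126 339 [157, 156, 154, 157, 157, 156, 147, 110, 85, 91, 94, 99, 102, 103, 104, 107, 114, 117, 120, 126, 129, 129, 132, 133, 134, 136, 137, 137, 136, 128, 134, 166, 162, 161, 163, 164, 163, 164]
127 345 [156, 156, 157, 156, 156, 158, 148, 110, 85, 94, 97, 100, 102, 103, 105, 109, 113, 117, 121, 123, 128, 130, 132, 133, 135, 135, 136, 139, 136, 125, 134, 165, 163, 163, 162, 163, 161, 161]
128 351 [156, 156, 157, 158, 157, 158, 146, 97, 64, 97, 98, 101, 102, 103, 105, 110, 113, 117, 119, 123, 126, 128, 131, 133, 134, 135, 136, 138, 127, 107, 142, 165, 162, 162, 163, 163, 165, 164]
129 357 [158, 156, 153, 152, 156, 158, 138, 75, 62, 96, 102, 101, 102, 102, 106, 111, 114, 118, 121, 123, 126, 128, 130, 133, 136, 137, 139, 138, 108, 78, 143, 167, 164, 164, 164, 164, 163, 163]
130 363 [157, 157, 157, 159, 159, 138, 88, 31, 24, 69, 100, 103, 105, 105, 108, 113, 114, 116, 120
[... 2640 characters left out ...]
 56, 68, 53, 28, 24, 28, 106]
146 459 [11, 11, 20, 40, 52, 71, 92, 91, 93, 137, 203, 204, 136, 113, 125, 128, 128, 129, 128, 127, 126, 125, 126, 117, 110, 123, 110, 75, 48, 51, 54, 57, 65, 49, 28, 25, 11, 100]
147 465 [11, 16, 18, 35, 51, 73, 94, 92, 92, 92, 91, 98, 109, 96, 100, 115, 110, 122, 120, 122, 116, 108, 115, 97, 85, 74, 53, 55, 56, 58, 56, 53, 52, 34, 29, 24, 9, 98]
148 471 [13, 13, 11, 21, 35, 67, 93, 92, 92, 95, 96, 88, 66, 52, 52, 58, 68, 69, 66, 69, 68, 64, 51, 51, 52, 54, 56, 57, 58, 59, 57, 50, 44, 28, 27, 21, 10, 74]
149 477 [14, 14, 15, 14, 17, 57, 91, 93, 92, 95, 95, 90, 69, 52, 55, 56, 54, 55, 55, 54, 53, 55, 55, 55, 56, 56, 57, 57, 57, 61, 53, 40, 28, 30, 24, 18, 8, 71]
```

The cup is level and centred over the socket within about 1 mm: foot edges at 241/375 against ring edges at 211/403. I'll lower it towards the lip.

```bash
python3 -m jog '[{"rot":[0,0,0],"travel":[0.02,-0.001,-0.002],"jaw":1},{"rot":[0,0,0],"travel":[0.03,0,0],"jaw":1},{"rot":[0,0,0],"travel":[0.015,0,0],"jaw":1},{"rot":[0,0,0],"travel":[0,0,0],"jaw":1},{"rot":[0,0,0],"travel":[0,0,0],"jaw":1},{"rot":[0,0,0],"travel":[0,0,0],"jaw":1}]'; python3 g.py 0.5498 0.195 0.196
```

```text
time: 12.3
position: [0.5496, 0.195, 0.202]
tool_rot: [0.404, 1.532, -0.404]
ft_force: [-0.5, -0.3, -2.9]
grip_width: 0.573
t 12.3 pos [0.5496 0.195  0.202 ] f [-0.52 -0.33 -2.88] tq [ 0.016 -0.054 -0.029] grip 0.573
travel units [0.0201 0.0003 0.0005] tilt x [ 5.e-04  2.e-04 -1.e+00] yaw y 60.46 q7 [-0.67  0.17  0.32  1.61 -0.05  1.37  0.71]
```

```bash
for i in 1; do python3 -m jog '[{"rot":[0,0,0],"travel":[0.006,0,0],"jaw":1},{"rot":[0,0,0],"travel":[0.006,0,0],"jaw":1},{"rot":[0,0,0],"travel":[0.006,0,0],"jaw":1},{"rot":[0,0,0],"travel":[0,0,0],"jaw":1},{"rot":[0,0,0],"travel":[0,0,0],"jaw":1}]'; python3 g.py 0.5498 0.195 0.19; done
```

```text
time: 12.8
position: [0.5494, 0.1949, 0.1963]
tool_rot: [0.404, 1.533, -0.404]
ft_force: [0.7, 0.1, -2.8]
grip_width: 0.577
t 12.8 pos [0.5494 0.1949 0.1963] f [ 0.74  0.08 -2.76] tq [0.065 0.022 0.044] grip 0.577
travel units [0.0211 0.001  0.001 ] tilt x [-0.  0. -1.] yaw y 60.45 q7 [-0.66  0.17  0.32  1.62 -0.05  1.36  0.71]
```

```bash
python3 -m jog '[{"rot":[0,0,0],"travel":[0.005,0,0],"jaw":1},{"rot":[0,0,0],"travel":[0.004,0,0],"jaw":1},{"rot":[0,0,0],"travel":[0,0,0],"jaw":1},{"rot":[0,0,0],"travel":[0,0,0],"jaw":1}]'; python3 g.py 0.5498 0.195 0.19
```

```text
time: 13.2
position: [0.5494, 0.1949, 0.1936]
tool_rot: [0.404, 1.533, -0.404]
ft_force: [0.4, -0.5, -3.1]
grip_width: 0.579
t 13.2 pos [0.5494 0.1949 0.1936] f [ 0.44 -0.55 -3.07] tq [-0.032  0.028 -0.039] grip 0.579
travel units [0.0121 0.0009 0.0011] tilt x [-0.e+00  1.e-04 -1.e+00] yaw y 60.46 q7 [-0.66  0.17  0.32  1.62 -0.06  1.35  0.71]
```

```bash
python3 -m jog '[{"rot":[0,0,0],"travel":[0.006,0,0],"jaw":1},{"rot":[0,0,0],"travel":[0.006,0,0],"jaw":1},{"rot":[0,0,0],"travel":[0,0,0],"jaw":1},{"rot":[0,0,0],"travel":[0,0,0],"jaw":1}]'; python3 g.py 0.5498 0.195 0.186;python3 -m jog '[{"rot":[0,0,0],"travel":[0.006,0,0],"jaw":1},{"rot":[0,0,0],"travel":[0.006,0,0],"jaw":1},{"rot":[0,0,0],"travel":[0,0,0],"jaw":1},{"rot":[0,0,0],"travel":[0,0,0],"jaw":1}]'; python3 g.py 0.5498 0.195 0.186
```

```text
time: 13.6
position: [0.5493, 0.1949, 0.19]
tool_rot: [0.404, 1.533, -0.404]
ft_force: [0.5, -1.4, -2.6]
grip_width: 0.571
t 13.6 pos [0.5493 0.1949 0.19  ] f [ 0.48 -1.37 -2.61] tq [-0.006 -0.065  0.067] grip 0.571
travel units [0.0132 0.001  0.0013] tilt x [-2.e-04 -0.e+00 -1.e+00] yaw y 60.46 q7 [-0.66  0.18  0.32  1.63 -0.06  1.35  0.71]
time: 14.0
position: [0.5493, 0.1949, 0.1863]
tool_rot: [0.404, 1.533, -0.404]
ft_force: [-0.0, 0.0, -1.7]
grip_width: 0.575
t 14.0 pos [0.5493 0.1949 0.1863] f [-0.03  0.02 -1.72] tq [ 0.002 -0.03   0.05 ] grip 0.575
travel units [0.0012 0.0011 0.0012] tilt x [-2.e-04 -0.e+00 -1.e+00] yaw y 60.46 q7 [-0.66  0.18  0.32  1.63 -0.06  1.34  0.72]
```

The lugs dropped in with no resistance. Now I'll press against the spring.

```bash
python3 -m jog '[{"rot":[0,0,0],"travel":[0.006,0,0],"jaw":1},{"rot":[0,0,0],"travel":[0.006,0,0],"jaw":1},{"rot":[0,0,0],"travel":[0,0,0],"jaw":1},{"rot":[0,0,0],"travel":[0,0,0],"jaw":1}]'; python3 g.py 0.5495 0.195 0.18;python3 -m jog '[{"rot":[0,0,0],"travel":[0.004,0,0],"jaw":1},{"rot":[0,0,0],"travel":[0.004,0,0],"jaw":1},{"rot":[0,0,0],"travel":[0,0,0],"jaw":1},{"rot":[0,0,0],"travel":[0,0,0],"jaw":1}]'; python3 g.py 0.5495 0.195 0.18
```

```text
time: 14.4
position: [0.5499, 0.195, 0.1837]
tool_rot: [0.405, 1.532, -0.403]
ft_force: [-1.5, 0.6, 3.1]
grip_width: 0.575
t 14.4 pos [0.5499 0.195  0.1837] f [-1.51  0.59  3.12] tq [-0.162  0.068  0.015] grip 0.575
travel units [ 0.0124 -0.0006 -0.0012] tilt x [ 1.3e-03  6.0e-04 -1.0e+00] yaw y 60.45 q7 [-0.66  0.18  0.32  1.64 -0.06  1.33  0.72]
time: 14.8
position: [0.5498, 0.1951, 0.1811]
tool_rot: [0.405, 1.532, -0.403]
ft_force: [-0.5, 0.2, 5.0]
grip_width: 0.574
t 14.8 pos [0.5498 0.1951 0.1811] f [-0.52  0.21  4.95] tq [-0.167  0.091 -0.002] grip 0.574
travel units [ 0.0035 -0.0007 -0.0009] tilt x [ 1.1e-03  5.0e-04 -1.0e+00] yaw y 60.46 q7 [-0.66  0.18  0.32  1.64 -0.06  1.33  0.72]
```

```bash
python3 -m jog '[{"rot":[0,0,0],"travel":[0.004,0,0],"jaw":1},{"rot":[0,0,0],"travel":[0.004,0,0],"jaw":1},{"rot":[0,0,0],"travel":[0,0,0],"jaw":1},{"rot":[0,0,0],"travel":[0,0,0],"jaw":1}]'; python3 g.py 0.5495 0.195 0.18;python3 -m jog '[{"rot":[0.5,0,0],"travel":[0,0,0],"jaw":1},{"rot":[0.5,0,0],"travel":[0,0,0],"jaw":1},{"rot":[0.5,0,0],"travel":[0,0,0],"jaw":1},{"rot":[0,0,0],"travel":[0,0,0],"jaw":1}]'; python3 g.py 0.5495 0.195 0.18
```

```text
time: 15.2
position: [0.55, 0.195, 0.1791]
tool_rot: [0.405, 1.531, -0.403]
ft_force: [-0.7, -1.0, 7.8]
grip_width: 0.575
t 15.2 pos [0.55   0.195  0.1791] f [-0.72 -1.01  7.78] tq [-0.305  0.28  -0.055] grip 0.575
travel units [-0.0031 -0.0008 -0.0014] tilt x [ 1.5e-03  6.0e-04 -1.0e+00] yaw y 60.46 q7 [-0.66  0.18  0.32  1.64 -0.06  1.32  0.72]
time: 15.6
position: [0.5502, 0.1952, 0.1792]
tool_rot: [0.508, 1.509, -0.505]
ft_force: [0.2, -1.3, 7.1]
grip_width: 0.575
t 15.6 pos [0.5502 0.1952 0.1792] f [ 0.22 -1.29  7.11] tq [-0.161  0.135  0.018] grip 0.575
travel units [-0.0027 -0.0019 -0.0013] tilt x [ 2.e-03  9.e-04 -1.e+00] yaw y 52.91 q7 [-0.67  0.18  0.33  1.64 -0.06  1.32  0.59]
```

Torque is near zero while turning, so the lugs are under the lip. I'll keep turning.

```bash
python3 -m jog '[{"rot":[0.6,0,0],"travel":[0,0,0],"jaw":1},{"rot":[0.6,0,0],"travel":[0,0,0],"jaw":1},{"rot":[0.6,0,0],"travel":[0,0,0],"jaw":1},{"rot":[0.6,0,0],"travel":[0,0,0],"jaw":1},{"rot":[0.6,0,0],"travel":[0,0,0],"jaw":1},{"rot":[0.6,0,0],"travel":[0,0,0],"jaw":1},{"rot":[0,0,0],"travel":[0,0,0],"jaw":1}]'; python3 g.py 0.5498 0.195 0.1795
```

```text
time: 16.3
position: [0.5503, 0.1954, 0.1792]
tool_rot: [0.752, 1.436, -0.748]
ft_force: [1.0, -0.6, 6.5]
grip_width: 0.58
t 16.3 pos [0.5503 0.1954 0.1792] f [ 1.03 -0.64  6.52] tq [-0.183 -0.004 -0.044] grip 0.58
travel units [-0.0008 -0.0021  0.0001] tilt x [ 0.0023  0.0012 -1.    ] yaw y 34.9 q7 [-0.7   0.18  0.35  1.65 -0.07  1.32  0.28]
```

```bash
python3 -m jog '[{"rot":[0.6,0,0],"travel":[0,0,0],"jaw":1},{"rot":[0.6,0,0],"travel":[0,0,0],"jaw":1},{"rot":[0.6,0,0],"travel":[0,0,0],"jaw":1},{"rot":[0.6,0,0],"travel":[0,0,0],"jaw":1},{"rot":[0.6,0,0],"travel":[0,0,0],"jaw":1},{"rot":[0.6,0,0],"travel":[0,0,0],"jaw":1},{"rot":[0,0,0],"travel":[0,0,0],"jaw":1}]'; python3 g.py 0.5498 0.195 0.1795;python3 -m jog '[{"rot":[0.6,0,0],"travel":[0,0,0],"jaw":1},{"rot":[0.6,0,0],"travel":[0,0,0],"jaw":1},{"rot":[0.6,0,0],"travel":[0,0,0],"jaw":1},{"rot":[0.6,0,0],"travel":[0,0,0],"jaw":1},{"rot":[0.6,0,0],"travel":[0,0,0],"jaw":1},{"rot":[0.6,0,0],"travel":[0,0,0],"jaw":1},{"rot":[0,0,0],"travel":[0,0,0],"jaw":1}]'; python3 g.py 0.5498 0.195 0.1795
```

```text
time: 17.0
position: [0.5504, 0.1954, 0.1793]
tool_rot: [0.991, 1.333, -0.987]
ft_force: [-0.2, -0.6, 7.2]
grip_width: 0.575
t 17.0 pos [0.5504 0.1954 0.1793] f [-0.19 -0.55  7.17] tq [-0.131  0.024 -0.027] grip 0.575
travel units [-0.0007 -0.0023  0.0006] tilt x [ 0.0025  0.0013 -1.    ] yaw y 16.89 q7 [-0.72  0.18  0.38  1.65 -0.07  1.32 -0.03]
time: 17.7
position: [0.5504, 0.1954, 0.1793]
tool_rot: [1.226, 1.199, -1.221]
ft_force: [-0.2, -0.4, 6.4]
grip_width: 0.576
t 17.7 pos [0.5504 0.1954 0.1793] f [-0.19 -0.4   6.43] tq [-0.144  0.034 -0.022] grip 0.576
travel units [-0.0006 -0.0021  0.0013] tilt x [ 0.0026  0.0014 -1.    ] yaw y -1.11 q7 [-0.75  0.19  0.41  1.65 -0.08  1.32 -0.34]
```

```bash
python3 -m jog '[{"rot":[0.6,0,0],"travel":[0,0,0],"jaw":1},{"rot":[0.6,0,0],"travel":[0,0,0],"jaw":1},{"rot":[0.6,0,0],"travel":[0,0,0],"jaw":1},{"rot":[0.6,0,0],"travel":[0,0,0],"jaw":1},{"rot":[0.3,0,0],"travel":[0,0,0],"jaw":1},{"rot":[0.3,0,0],"travel":[0,0,0],"jaw":1},{"rot":[0,0,0],"travel":[0,0,0],"jaw":1}]'; python3 g.py 0.5498 0.195 0.1795;python3 -m jog '[{"rot":[0.2,0,0],"travel":[0,0,0],"jaw":1},{"rot":[0.2,0,0],"travel":[0,0,0],"jaw":1},{"rot":[0,0,0],"travel":[0,0,0],"jaw":1},{"rot":[0,0,0],"travel":[0,0,0],"jaw":1}]'; python3 g.py 0.5498 0.195 0.1795
```

```text
time: 18.4
position: [0.5505, 0.1954, 0.1793]
tool_rot: [1.415, 1.063, -1.41]
ft_force: [-0.2, 0.4, 6.8]
grip_width: 0.575
t 18.4 pos [0.5505 0.1954 0.1793] f [-0.2   0.4   6.77] tq [-0.12   0.028 -0.013] grip 0.575
travel units [-0.0007 -0.002   0.0019] tilt x [ 0.0028  0.0014 -1.    ] yaw y -16.07 q7 [-0.77  0.19  0.44  1.65 -0.08  1.32 -0.6 ]
time: 18.8
position: [0.5506, 0.1954, 0.1793]
tool_rot: [1.44, 1.043, -1.434]
ft_force: [-0.1, -0.3, 6.3]
grip_width: 0.579
t 18.8 pos [0.5506 0.1954 0.1793] f [-0.14 -0.27  6.27] tq [-0.179 -0.029  0.084] grip 0.579
travel units [-0.0006 -0.0021  0.0021] tilt x [ 0.0029  0.0014 -1.    ] yaw y -18.03 q7 [-0.77  0.19  0.44  1.65 -0.08  1.32 -0.63]
```

```bash
python3 -m jog '[{"rot":[0.15,0,0],"travel":[0,0,0],"jaw":1},{"rot":[0.15,0,0],"travel":[0,0,0],"jaw":1},{"rot":[0,0,0],"travel":[0,0,0],"jaw":1}]'; python3 g.py 0.5498 0.195 0.1795;python3 -m jog '[{"rot":[0.15,0,0],"travel":[0,0,0],"jaw":1},{"rot":[0.15,0,0],"travel":[0,0,0],"jaw":1},{"rot":[0,0,0],"travel":[0,0,0],"jaw":1}]'; python3 g.py 0.5498 0.195 0.1795
python3 - <<'E'
from h import *
cv2.imwrite("pics/side6.png",ctrl.get_image("side")[:,:,::-1])
s=cv2.imread("pics/side6.png")
b=s[95:175,215:295]; cv2.imwrite("pics/c6.png",cv2.convertScaleAbs(cv2.resize(b,(600,600),interpolation=cv2.INTER_CUBIC),alpha=1.6))
E
```

```text
time: 19.1
position: [0.5506, 0.1954, 0.1793]
tool_rot: [1.457, 1.028, -1.452]
ft_force: [0.8, -1.6, 7.1]
grip_width: 0.576
t 19.1 pos [0.5506 0.1954 0.1793] f [ 0.82 -1.63  7.09] tq [-0.205 -0.027  0.524] grip 0.576
travel units [-0.0006 -0.002   0.0021] tilt x [ 0.003  0.001 -1.   ] yaw y -19.46 q7 [-0.77  0.19  0.44  1.65 -0.08  1.32 -0.66]
time: 19.4
position: [0.5507, 0.1957, 0.1793]
tool_rot: [1.475, 1.013, -1.469]
ft_force: [0.6, -0.3, 6.7]
grip_width: 0.574
t 19.4 pos [0.5507 0.1957 0.1793] f [ 0.57 -0.27  6.75] tq [-0.077 -0.064  0.834] grip 0.574
travel units [-0.0005 -0.0018  0.0033] tilt x [ 0.0034  0.0011 -1.    ] yaw y -20.9 q7 [-0.77  0.19  0.44  1.65 -0.08  1.32 -0.68]
```

View pics/c6.png

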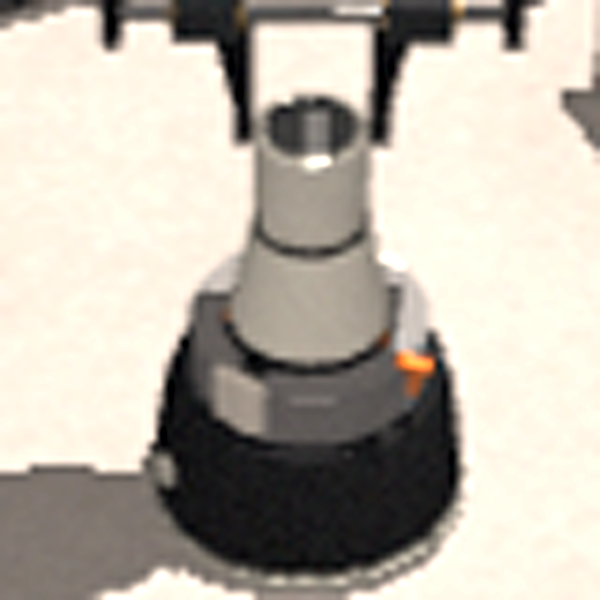

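```bash
cat > tab.py <<'E'
from h import *
import sys
for f in sys.argv[1:]:
    im=cv2.imread(f); h=cv2.cvtColor(im,cv2.COLOR_BGR2HSV); x,y,r=272,144,8
    w=np.zeros(h.shape[:2],bool); w[y-r:y+r,x-r:x+r]=1
    m=w&(h[...,0]<18)&(h[...,1]>140)&(h[...,2]>70); v,u=np.nonzero(m); print(f,len(u),u.mean(),v.mean(),u.min(),u.max())
    b=w&(h[...,0]<18)&(h[...,1]>140)&(h[...,2]>190); v,u=np.nonzero(b); print("bright",len(u),u.mean() if len(u) else 0,v.mean() if len(u) else 0)
E
python3 tab.py pics/side0.png pics/side4.png pics/side5.png pics/side6.png
python3 - <<'E'
from h import *
a=[cv2.resize(cv2.imread(f"pics/side{i}.png")[130:160,245:285],(400,300),interpolation=cv2.INTER_NEAREST) for i in(5,6)]
cv2.imwrite("pics/tab.png",np.hstack(a))
E
```

```text
pics/side0.png 14 270.57142857142856 143.07142857142858 269 272
bright 3 270.0 142.0
pics/side4.png 14 270.57142857142856 143.07142857142858 269 272
bright 4 269.75 141.75
pics/side5.png 14 270.57142857142856 143.07142857142858 269 272
bright 4 269.75 141.75
pics/side6.png 16 269.8125 144.0 268 272
bright 4 269.75 142.75
```

View pics/tab.png

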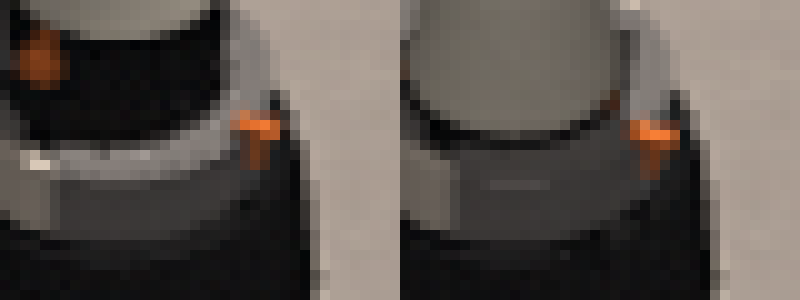

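Run:
```python
from h import *
p=np.array([.585,.146,.105]); print(proj("side",p+[-.00405,-.00295,0])-proj("side",p))
```

```text
[[-0.76896429  0.83814323]]
```

The tab shifted (-0.76, +0.93) px. A full 5 mm would be (-0.77, +0.84) px, so the tab is home, and the 0.8 N·m torque confirms the stop. I'll ease up so the lugs seat under the lip, then release.

```bash
python3 -m jog '[{"rot":[-0.1,0,0],"travel":[-0.003,0,0],"jaw":1},{"rot":[0,0,0],"travel":[-0.003,0,0],"jaw":1},{"rot":[0,0,0],"travel":[0,0,0],"jaw":1},{"rot":[0,0,0],"travel":[0,0,0],"jaw":1}]'; python3 g.py 0.5498 0.195 0.1812
```

```text
time: 19.85
position: [0.5499, 0.1948, 0.1797]
tool_rot: [1.469, 1.017, -1.467]
ft_force: [4.0, 0.2, -0.1]
grip_width: 0.572
t 19.85 pos [0.5499 0.1948 0.1797] f [ 3.97  0.2  -0.1 ] tq [-0.14  -0.857  0.524] grip 0.572
travel units [-0.0051 -0.0005 -0.0004] tilt x [ 1.e-03 -2.e-04 -1.e+00] yaw y -20.53 q7 [-0.77  0.19  0.44  1.65 -0.08  1.33 -0.68]
```

```bash
python3 -m jog '[{"rot":[0,0,0],"travel":[0.002,0,0],"jaw":1},{"rot":[0,0,0],"travel":[0,0,0],"jaw":1},{"rot":[0,0,0],"travel":[0,0,0],"jaw":1}]' 10; python3 g.py 0.5498 0.195 0.1812; python3 -m jog '[{"rot":[0,0,0],"travel":[0,0,0],"jaw":0},{"rot":[0,0,0],"travel":[0,0,0],"jaw":-0.4},{"rot":[0,0,0],"travel":[0,0,0],"jaw":-0.8},{"rot":[0,0,0],"travel":[0,0,0],"jaw":-1},{"rot":[0,0,0],"travel":[0,0,0],"jaw":-1},{"rot":[0,0,0],"travel":[0,0,0],"jaw":-1}]'; python3 g.py 0.5498 0.195 0.1812
python3 - <<'E'
from h import *
cv2.imwrite("pics/side7.png",ctrl.get_image("side")[:,:,::-1])
E
python3 tab.py pics/side7.png
```

```text
time: 20.15
position: [0.5496, 0.1953, 0.1802]
tool_rot: [1.471, 1.018, -1.468]
ft_force: [0.9, 0.6, 5.7]
grip_width: 0.585
t 20.15 pos [0.5496 0.1953 0.1802] f [0.89 0.57 5.68] tq [-0.071 -0.231 -0.008] grip 0.585
travel units [-0.0032  0.0009  0.0007] tilt x [ 6.0e-04  1.4e-03 -1.0e+00] yaw y -20.62 q7 [-0.77  0.19  0.44  1.65 -0.08  1.33 -0.68]
time: 20.75
position: [0.549, 0.1949, 0.1788]
tool_rot: [1.467, 1.018, -1.469]
ft_force: [0.8, 0.1, -0.3]
grip_width: 0.943
t 20.75 pos [0.549  0.1949 0.1788] f [ 0.8   0.11 -0.26] tq [-0.087  0.08  -0.019] grip 0.943
travel units [-0.0079  0.0024 -0.0014] tilt x [-1.e-03 -3.e-04 -1.e+00] yaw y -20.55 q7 [-0.77  0.19  0.44  1.65 -0.08  1.33 -0.68]
pics/side7.png 18 269.8333333333333 143.22222222222223 266 272
bright 5 270.4 142.6
```

```bash
python3 -m jog '[{"rot":[0,0,0],"travel":[0,0,0],"jaw":-1},{"rot":[0,0,0],"travel":[0,0,0],"jaw":-1},{"rot":[0,0,0],"travel":[0,0,0],"jaw":-1}]'
python3 - <<'E'
from h import *
cv2.imwrite("pics/side8.png",ctrl.get_image("side")[:,:,::-1])
a=[cv2.resize(cv2.imread(f"pics/side{i}.png")[125:160,240:280],(400,350),interpolation=cv2.INTER_NEAREST) for i in(6,8)]
cv2.imwrite("pics/tab8.png",np.hstack(a))
E
python3 tab.py pics/side8.png
```

```text
time: 21.1
position: [0.5494, 0.1949, 0.1793]
tool_rot: [1.468, 1.018, -1.468]
ft_force: [1.5, 0.0, -0.1]
grip_width: 0.999
pics/side8.png 17 269.88235294117646 143.1764705882353 266 272
bright 5 270.4 142.6
```

View pics/tab8.png

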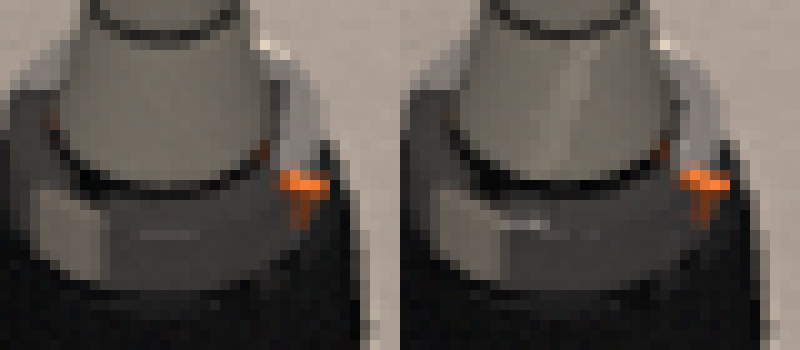

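Run:
```python
from h import *
for i in(0,5,6,7,8):
    im=cv2.imread(f"pics/side{i}.png").astype(float)[138:151,267:276]
    w=np.clip(im[...,2]-im[...,0]-25,0,None); v,u=np.mgrid[138:151,267:276]; print(i,w.sum().round(),(w*u).sum()/w.sum(),(w*v).sum()/w.sum())
    print(w.astype(int)[2:11].tolist())
```

```text
0 1317.0 270.3287775246773 142.49202733485194
[[0, 0, 0, 0, 0, 0, 0, 0, 0], [0, 28, 90, 45, 26, 17, 0, 0, 0], [0, 56, 142, 154, 162, 113, 1, 0, 0], [0, 0, 7, 58, 109, 113, 0, 0, 0], [0, 0, 0, 45, 26, 0, 0, 0, 0], [0, 0, 3, 49, 23, 0, 0, 0, 0], [0, 0, 3, 36, 11, 0, 0, 0, 0], [0, 0, 0, 0, 0, 0, 0, 0, 0], [0, 0, 0, 0, 0, 0, 0, 0, 0]]
5 1356.0 270.32374631268436 142.50811209439527
[[0, 0, 0, 0, 0, 0, 0, 0, 0], [0, 28, 91, 47, 28, 17, 0, 0, 0], [0, 58, 147, 157, 164, 115, 1, 0, 0], [0, 0, 8, 59, 111, 115, 0, 0, 0], [0, 0, 1, 48, 27, 0, 0, 0, 0], [0, 0, 5, 51, 25, 0, 0, 0, 0], [0, 0, 2, 38, 13, 0, 0, 0, 0], [0, 0, 0, 0, 0, 0, 0, 0, 0], [0, 0, 0, 0, 0, 0, 0, 0, 0]]
6 1473.0 269.87915818058383 143.29735234215886
[[0, 0, 0, 0, 0, 0, 0, 0, 0], [0, 0, 6, 0, 0, 0, 0, 0, 0], [0, 92, 121, 56, 37, 17, 0, 0, 0], [8, 101, 157, 168, 164, 103, 0, 0, 0], [0, 7, 45, 71, 80, 50, 0, 0, 0], [0, 0, 21, 51, 13, 0, 0, 0, 0], [0, 0, 25, 45, 0, 0, 0, 0, 0], [0, 0, 13, 22, 0, 0, 0, 0, 0], [0, 0, 0, 0, 0, 0, 0, 0, 0]]
7 1463.0 270.02323991797675 143.02323991797675
[[0, 0, 0, 0, 0, 0, 0, 0, 0], [0, 0, 19, 4, 0, 0, 0, 0, 0], [2, 99, 165, 123, 64, 36, 0, 0, 0], [0, 57, 109, 155, 169, 145, 0, 0, 0], [0, 0, 19, 63, 52, 21, 0, 0, 0], [0, 0, 13, 55, 12, 0, 0, 0, 0], [0, 0, 24, 46, 0, 0, 0, 0, 0], [0, 0, 0, 11, 0, 0, 0, 0, 0], [0, 0, 0, 0, 0, 0, 0, 0, 0]]
8 1467.0 270.0170415814588 143.01158827539194
[[0, 0, 0, 0, 0, 0, 0, 0, 0], [0, 1, 21, 4, 0, 0, 0, 0, 0], [4, 99, 165, 123, 65, 38, 0, 0, 0], [0, 57, 109, 155, 169, 144, 0, 0, 0], [0, 0, 17, 64, 52, 21, 0, 0, 0], [0, 0, 14, 54, 10, 0, 0, 0, 0], [0, 0, 25, 46, 0, 0, 0, 0, 0], [0, 0, 0, 10, 0, 0, 0, 0, 0], [0, 0, 0, 0, 0, 0, 0, 0, 0]]
```

The tab centroid shows the lock tab went fully home, but sprang back to about two thirds when I let go. I had lowered the lugs off the lip just before opening. I'll regrip, turn to the stop again, and let go with the lugs loaded against the lip.

```bash
python3 -m jog '[{"rot":[0,0,0],"travel":[0,0,0],"jaw":0},{"rot":[0,0,0],"travel":[0,0,0],"jaw":0.5},{"rot":[0,0,0],"travel":[0,0,0],"jaw":1},{"rot":[0,0,0],"travel":[0,0,0],"jaw":1},{"rot":[0,0,0],"travel":[0,0,0],"jaw":1},{"rot":[0,0,0],"travel":[0,0,0],"jaw":1},{"rot":[0,0,0],"travel":[0,0,0],"jaw":1}]' 25; python3 g.py 0.5498 0.195 0.1793
python3 -m jog '[{"rot":[0,0,0],"travel":[0.003,0,0],"jaw":1},{"rot":[0.15,0,0],"travel":[0.002,0,0],"jaw":1},{"rot":[0.15,0,0],"travel":[0,0,0],"jaw":1},{"rot":[0,0,0],"travel":[0,0,0],"jaw":1},{"rot":[0,0,0],"travel":[0,0,0],"jaw":1}]'; python3 g.py 0.5498 0.195 0.1793
```

```text
time: 21.85
position: [0.5497, 0.1946, 0.1794]
tool_rot: [1.469, 1.017, -1.468]
ft_force: [1.6, -0.3, 0.4]
grip_width: 0.581
t 21.85 pos [0.5497 0.1946 0.1794] f [ 1.64 -0.31  0.36] tq [-0.2   -0.103 -0.027] grip 0.581
travel units [ 0.0002 -0.0003 -0.0013] tilt x [ 6.e-04 -1.e-04 -1.e+00] yaw y -20.56 q7 [-0.77  0.19  0.44  1.65 -0.08  1.32 -0.68]
time: 22.35
position: [0.5499, 0.1953, 0.179]
tool_rot: [1.488, 1.002, -1.485]
ft_force: [-0.4, -0.4, 4.7]
grip_width: 0.584
t 22.35 pos [0.5499 0.1953 0.179 ] f [-0.42 -0.42  4.71] tq [-0.172  0.28   0.119] grip 0.584
travel units [-0.0011 -0.      0.001 ] tilt x [ 0.0015  0.0011 -1.    ] yaw y -22.04 q7 [-0.78  0.19  0.44  1.65 -0.08  1.32 -0.7 ]
```

```bash
python3 -m jog '[{"rot":[0.15,0,0],"travel":[0.001,0,0],"jaw":1},{"rot":[0.1,0,0],"travel":[0,0,0],"jaw":1},{"rot":[0,0,0],"travel":[0,0,0],"jaw":1}]'; python3 g.py 0.5498 0.195 0.1793
python3 -m jog '[{"rot":[0.15,0,0],"travel":[0,0,0],"jaw":1},{"rot":[0.05,0,0],"travel":[0,0,0],"jaw":1},{"rot":[0,0,0],"travel":[0,0,0],"jaw":1}]'; python3 g.py 0.5498 0.195 0.1793
cat > tc.py <<'E'
from h import *
import sys
im=ctrl.get_image("side")[:,:,::-1]; cv2.imwrite(f"pics/side{sys.argv[1]}.png",im)
im=im.astype(float)[138:151,267:276]
w=np.clip(im[...,2]-im[...,0]-25,0,None); v,u=np.mgrid[138:151,267:276]; print("tab shift",((w*u).sum()/w.sum()-270.325).round(2),((w*v).sum()/w.sum()-142.5).round(2))
E
python3 tc.py 9
```

```text
time: 22.65
position: [0.55, 0.1955, 0.1788]
tool_rot: [1.503, 0.989, -1.499]
ft_force: [0.1, -0.0, 4.6]
grip_width: 0.578
t 22.65 pos [0.55   0.1955 0.1788] f [ 0.12 -0.01  4.63] tq [-0.134  0.109  0.414] grip 0.578
travel units [-0.0017 -0.0001  0.0017] tilt x [ 0.0019  0.0011 -1.    ] yaw y -23.24 q7 [-0.78  0.19  0.45  1.65 -0.08  1.32 -0.72]
time: 22.95
position: [0.5501, 0.1957, 0.1788]
tool_rot: [1.515, 0.979, -1.511]
ft_force: [0.3, -0.7, 6.2]
grip_width: 0.583
t 22.95 pos [0.5501 0.1957 0.1788] f [ 0.27 -0.66  6.23] tq [-0.098  0.104  0.59 ] grip 0.583
travel units [-0.0017  0.0001  0.0025] tilt x [ 0.0022  0.0011 -1.    ] yaw y -24.18 q7 [-0.78  0.19  0.45  1.65 -0.08  1.32 -0.74]
tab shift -0.5 0.8
```

At the stop again: torque is 0.59 N·m and the tab shift matches fully home. I'll ease up onto the lip, keeping the twist.

```bash
python3 -m jog '[{"rot":[0,0,0],"travel":[-0.002,0,0],"jaw":1},{"rot":[0,0,0],"travel":[0,0,0],"jaw":1},{"rot":[0,0,0],"travel":[0,0,0],"jaw":1}]'; python3 g.py 0.5498 0.195 0.1793; python3 tc.py 10
```

```text
time: 23.3
position: [0.5499, 0.1955, 0.1788]
tool_rot: [1.515, 0.978, -1.512]
ft_force: [-0.0, 0.6, 5.6]
grip_width: 0.579
t 23.3 pos [0.5499 0.1955 0.1788] f [-0.01  0.63  5.61] tq [ 0.006 -0.038  0.586] grip 0.579
travel units [-0.0017  0.0005  0.0017] tilt x [ 1.4e-03  9.0e-04 -1.0e+00] yaw y -24.24 q7 [-0.78  0.19  0.45  1.65 -0.08  1.32 -0.74]
tab shift -0.5 0.8
```

```bash
python3 -m jog '[{"rot":[0,0,0],"travel":[-0.002,0,0],"jaw":1},{"rot":[0,0,0],"travel":[0,0,0],"jaw":1},{"rot":[0,0,0],"travel":[0,0,0],"jaw":1}]'; python3 g.py 0.5498 0.195 0.1793; python3 tc.py 11
```

```text
time: 23.65
position: [0.5497, 0.1952, 0.1789]
tool_rot: [1.515, 0.978, -1.513]
ft_force: [0.9, 0.9, 4.2]
grip_width: 0.583
t 23.65 pos [0.5497 0.1952 0.1789] f [0.86 0.93 4.15] tq [ 0.008 -0.231  0.66 ] grip 0.583
travel units [-0.0014  0.0007  0.0005] tilt x [ 7.e-04  4.e-04 -1.e+00] yaw y -24.27 q7 [-0.78  0.19  0.45  1.65 -0.08  1.32 -0.74]
tab shift -0.5 0.79
```

```bash
python3 -m jog '[{"rot":[0,0,0],"travel":[-0.002,0,0],"jaw":1},{"rot":[0,0,0],"travel":[-0.001,0,0],"jaw":1},{"rot":[0,0,0],"travel":[0,0,0],"jaw":1},{"rot":[0,0,0],"travel":[0,0,0],"jaw":1}]'; python3 g.py 0.5498 0.195 0.1793; python3 tc.py 12
```

```text
time: 24.1
position: [0.5493, 0.1947, 0.1791]
tool_rot: [1.514, 0.978, -1.515]
ft_force: [2.2, 1.2, -0.2]
grip_width: 0.579
t 24.1 pos [0.5493 0.1947 0.1791] f [ 2.2   1.19 -0.24] tq [-0.088 -0.571  0.625] grip 0.579
travel units [-0.0007  0.001  -0.0017] tilt x [-3.e-04 -5.e-04 -1.e+00] yaw y -24.3 q7 [-0.78  0.19  0.45  1.65 -0.08  1.33 -0.74]
tab shift -0.5 0.79
```

```bash
python3 -m jog '[{"rot":[0,0,0],"travel":[0,0,0],"jaw":-0.2},{"rot":[0,0,0],"travel":[0,0,0],"jaw":-0.4},{"rot":[0,0,0],"travel":[0,0,0],"jaw":-0.6},{"rot":[0,0,0],"travel":[0,0,0],"jaw":-1},{"rot":[0,0,0],"travel":[0,0,0],"jaw":-1},{"rot":[0,0,0],"travel":[0,0,0],"jaw":-1},{"rot":[0,0,0],"travel":[0,0,0],"jaw":-1}]'; python3 g.py 0.5498 0.195 0.1793; python3 tc.py 13
```

```text
time: 24.85
position: [0.5493, 0.1949, 0.1795]
tool_rot: [1.514, 0.978, -1.515]
ft_force: [-0.6, -0.2, 0.2]
grip_width: 0.981
t 24.85 pos [0.5493 0.1949 0.1795] f [-0.61 -0.21  0.2 ] tq [-0.113  0.119 -0.023] grip 0.981
travel units [ 0.0007  0.0014 -0.001 ] tilt x [-2.e-04 -0.e+00 -1.e+00] yaw y -24.3 q7 [-0.78  0.19  0.45  1.65 -0.08  1.33 -0.74]
tab shift -0.5 0.8
```

The tab stays fully home with the jaws open. I'll retreat straight up and check.

```bash
python3 -m jog '[{"rot":[0,0,0],"travel":[-0.03,0,0],"jaw":-1},{"rot":[0,0,0],"travel":[-0.06,0,0],"jaw":-1},{"rot":[0,0,0],"travel":[-0.08,0,0],"jaw":-1},{"rot":[0,0,0],"travel":[-0.08,0,0],"jaw":-1},{"rot":[0,0,0],"travel":[-0.08,0,0],"jaw":-1},{"rot":[0,0,0],"travel":[-0.03,0,0],"jaw":-1},{"rot":[0,0,0],"travel":[0,0,0],"jaw":-1},{"rot":[0,0,0],"travel":[0,0,0],"jaw":-1}]'; python3 g.py 0.5498 0.195 0.1793; python3 tc.py 14
```

```text
time: 25.7
position: [0.549, 0.1948, 0.2867]
tool_rot: [1.513, 0.978, -1.515]
ft_force: [0.4, 0.2, -1.3]
grip_width: 0.999
t 25.7 pos [0.549  0.1948 0.2867] f [ 0.37  0.21 -1.26] tq [-0.117  0.113 -0.001] grip 0.999
travel units [ 0.358   0.0023 -0.002 ] tilt x [-1.e-03 -4.e-04 -1.e+00] yaw y -24.29 q7 [-0.78  0.15  0.46  1.47 -0.07  1.53 -0.75]
tab shift -0.52 0.75
```

View pics/side14.png

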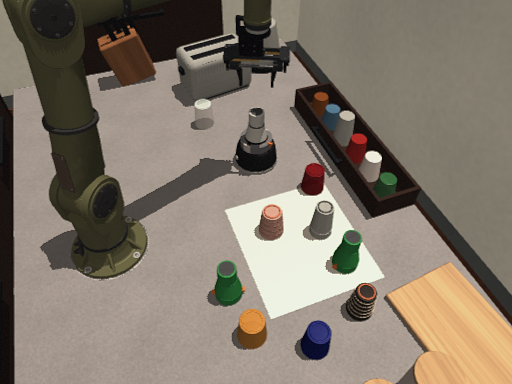

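The side view shows the cup standing upright in the base at (256,138), the jaws clear above it, and every other tumbler where it was. I'll check the tab once more after a pause.

```bash
python3 -m jog '[{"rot":[0,0,0],"travel":[0,0,0],"jaw":-1},{"rot":[0,0,0],"travel":[0,0,0],"jaw":-1},{"rot":[0,0,0],"travel":[0,0,0],"jaw":-1},{"rot":[0,0,0],"travel":[0,0,0],"jaw":-1},{"rot":[0,0,0],"travel":[0,0,0],"jaw":-1},{"rot":[0,0,0],"travel":[0,0,0],"jaw":-1}]'; python3 tc.py 15
python3 - <<'E'
from h import *
for i in (6,13,14,15):
    im=cv2.imread(f"pics/side{i}.png").astype(int)[140:149,267:274]; print(i,(im[...,2]-im[...,0])[1:5].tolist())
a=[cv2.resize(cv2.imread(f"pics/side{i}.png")[125:160,240:280],(260,228),interpolation=cv2.INTER_NEAREST) for i in(6,13,15)]
cv2.imwrite("pics/tab15.png",np.hstack(a))
E
```

```text
time: 26.35
position: [0.5494, 0.1949, 0.2876]
tool_rot: [1.514, 0.978, -1.514]
ft_force: [-0.4, 0.2, 0.5]
grip_width: 1.003
tab shift -0.53 0.76
6 [[5, 20, 31, 8, 0, -4, 5], [24, 117, 146, 81, 62, 42, 0], [33, 126, 182, 193, 189, 128, -8], [7, 32, 70, 96, 105, 75, -6]]
13 [[7, 22, 30, 8, -1, -3, 4], [32, 113, 146, 82, 63, 40, 1], [48, 137, 181, 193, 189, 127, -9], [9, 33, 72, 96, 107, 75, -7]]
14 [[14, 31, 29, 8, 0, -4, 3], [44, 137, 144, 80, 63, 39, 1], [30, 134, 179, 191, 187, 126, -8], [9, 32, 68, 95, 105, 75, -7]]
15 [[14, 30, 29, 8, -1, -4, 4], [44, 138, 144, 80, 62, 39, 0], [30, 134, 178, 191, 187, 126, -6], [10, 31, 69, 96, 105, 73, -5]]
```

View pics/tab15.png

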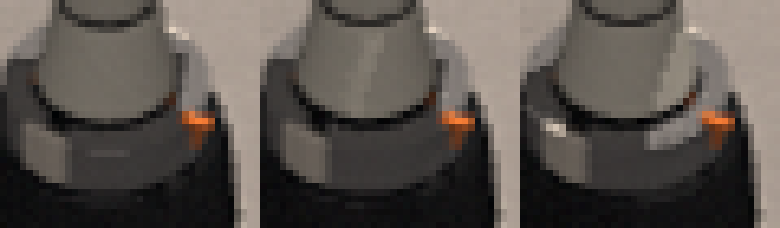

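The tab's pixels match those taken at the stop, apart from the arm's shadow at the left edge, and they are steady. Handing in.

```bash
python3 -c "
from bench import ctrl
print(ctrl.close_job())"
```

```text
the job is handed in; nothing more can be done
None
```

The cup is standing locked in the blender base with the lock tab fully home, and I handed the job in at about 26.4 s. I gripped it by its plain cylinder and lowered the lugs into the slots, which I found by eye at about 32° in the world frame. They dropped in with no resistance. I pressed against the spring with about 10 N and turned clockwise about 80°, to a torque of 0.5–0.8 N·m at the stop.

**One thing went wrong and was fixed:** on the first release the tab sprang back to roughly two thirds. I had lowered the lugs off the lip just before opening the jaws. I regripped and turned to the stop again at 0.6 N·m. This time I eased up until the lugs pressed on the lip, then let go.

**Last checks:**
- **Lock tab:** it had moved (-0.5, +0.8) px in the side view, matching its position at the stop. The calculated shift for the full 5 mm is (-0.77, +0.84) px, so the sideways part came out smaller than calculated. The tab stayed put for about 1.5 s after release.
- **Scene:** the cup is upright, the gripper is open and clear above it, and the other tumblers look unmoved in the side view. I didn't take a final top view.

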